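# Top up a sprung sleeve magazine

## Robot

A 7-joint arm with a two-finger parallel gripper is mounted at the origin on the work surface. World frame = base frame: x ahead of the robot, y to its left, z up, the work surface at z = 0. Lengths are in m, angles in degrees, forces in N, time in s.
With the tool pointing down it reaches from about 0.4 to 0.875 m from the base axis. Payload 6.5 kg.
Tool frame: the origin (TCP) lies at the very end of the fingers, on their centre line; the grasp point (between the pads) lies 19 mm behind it; z points along the fingers, y is the line along which they close (so a half turn about z gives the same grasp; the last joint's range is limited). The gripper opens to 88 mm and grips with 3 to 60 N. Pads are 18 mm wide; open, the fingers measure 123 mm over their backs; the gripper's body (75 mm by 187 mm) begins 45 mm behind the grasp point.
Start: joints at [-79.252, 30.733, -0.252, 88.115, 0.149, 61.152, -4.079], TCP at [0.163, 0.629, 0.239] pointing down, gripper open.
Joint ranges: [-154.64, 154.64], [-21.42, 123.67], [-72.66, 72.17], [13.99, 137.28], [-74.86, 254.86], [10.95, 109.41], [-158.01, 158.01]. Speed limits (degrees/s): [136.94, 136.94, 180, 180, 180, 180, 180].

## Interface

Orientations are given as a 3x3 rotation matrix whose columns are the frame's x, y, z axes.
In Python, from workcell import bot gives the robot as it stands.
- The arm moves only by the tool jog_arm, never from a script. Its argument "motion" is text: rows parted by semicolons, each of 5 numbers parted by spaces: the opening, from -1 (shut) to 1 (fully open), then the shift along the tool's x, y, z in units of 40 cm (1.0 is 40 cm), then the turn about the tool's z in units of 2 pi rad (1.0 is 2 pi rad). In form: fingers dx dy dz spin; .... A call has 1 to 20 rows; each row is the pose to reach, as a shift and turn from the pose commanded when the call began, along the tool's axes at that moment, turning the shorter way round; what a row does not reach only later rows make up. A row lasts 1/10 s, in which the tool goes at most 50 mm and 8.59 degrees, less where a joint would pass 70% of its speed; a pose out of reach is approached as far as the arm can. A call with a number of a shift or a turn outside -1 to 1 is refused whole. A call with a gripper value outside its range is refused whole. The fingers move at their own pace and stop on an object; "newtons" is the grip in N (left out, the last holds). Time passes only in rows, so rows that repeat a pose let the fingers close. It gives the time, the measured TCP pose, the force, the opening and the grip force at its end, in the units of the state.
- bot.observe(): the state, without advancing time (a new reading comes with each control period).
- bot.camera(name): name is "scene" or "side" or "wrist"; returns (picture, depth): 400x640x3 uint8, blue, green, red; 400x640 float32, m along the optical axis (not along the pixel's ray), 0 where there is no reading.
- bot.camera_params(name): a dict with "fx", "fy", "cx", "cy" (pixels), "rvec" (rotation vector, rad) and "tvec" (3), from world to camera coordinates, as OpenCV has them. Camera axes: x right, y down, z forward; pixel columns grow to the right and rows downward; lengths in m; the calibration is good to about 2 mm. A picture is of the moment at which its call begins: read the wrist's pose just before it. camera_params takes no time and is no camera call; for the wrist camera it gives the pose at the moment of the call.
- bot.sign_off(): hands the job in; it is judged then, once.
The state is a dict: "clock": time; "qpos": joint angles; "joint_velocities": joint speeds; "effort": joint torques, N m; "tcp_pos": TCP position; "eef_rot": TCP orientation; "ft_force": force on the tool from outside, world axes, zero at the start; "ft_torque": the same for the moment, N m; "grip_width": finger opening in m; "grasp_force": force on a finger pad.
Only numpy, scipy, OpenCV 4.12 (cv2) and the standard library are available. Lean on these libraries where they do the work, as an engineer would, in place of code of your own. Each camera call takes 0.05 s, during which the arm holds its last target. There are 200 camera calls.

## Task

Load the two tall thin sleeves standing on the bench into the sprung feed track: for each, force the follower back, set the sleeve upright down on the channel floor and let the follower close on it, one sleeve after the other. The channel is clamped a little off the middle of its base, so its mouth has to be found by feel; work gently (nothing pressed into the light track harder than about 50 N). Finish with both sleeves upright, fully home and clamped in one row, and leave the short sleeve, the fat sleeve and the other bench things alone.

Things in the scene. Friction and masses are not known exactly. Their poses are not given: they have to be found in the camera images.
- track: Base of the feed track, an aluminium plate 120 x 245 x 12 bolted to the bench. Origin on the bench under its middle, z up, y along the track from stop end (-y) to spring end (+y). On it an open-topped steel channel along y, clamped anywhere up to 8 off the middle to either side (x -8 to +8, not measured). Channel floor 20 above the bench, inner width 35, walls 4 thick, tops 50 above the bench.
- track_stop (a point): Fixed point of the base (x 0, y -85, z 20 in the track's frame) at the channel floor's height and level along y with the stop's inner face; the channel's true centre line passes up to 8 to either side of it. The stop is a block 30 long in y, top 70 above the bench; the channel's inside runs from the stop face to 190 beyond it. Axes as the track's.
- follower (a joint): Distance (m) of the follower's flat upright front plate (32 wide, 6 thick, top 110 above the bench, 20 above loaded sleeves) from the stop face; limit 0.12. A spring pushes it to the stop, 5 N at 0 to 9.6 N at 0.12; nothing holds it back. 0 at start, 0.032 with one sleeve in, 0.064 with two. A sleeve held with its foot above the stop or loaded sleeve can push it back, then slide down it.
- sleeve_a_mid (a point): Centre of a tall thin steel sleeve to be loaded: upright closed-ended cylinder, 32 diameter, 70 high, 0.14 to 0.28 kg, the lowest 3 stepped in to 29 diameter. z is its axis. Stands on the bench; once home its centre is 55 above the bench. If let go above the channel floor it hangs clamped by friction and must be pressed down on its top.
- sleeve_b_mid (a point): Centre of the second tall thin sleeve to be loaded, the same as sleeve_a in every way. The two may be loaded in either order.
- short_mid (a point): Centre of a short steel sleeve, 32 diameter but only 42 high, standing on the bench; leave it alone.
- fat_mid (a point): Centre of a fat steel sleeve, 46 diameter, 60 high, standing on the bench; leave it alone.
- wrench: A wrench lying flat on the bench beyond the sleeves, about 180 long; leave it alone.
- screwdriver: A screwdriver lying on the bench at the left near the robot, about 200 long; leave it alone.
- oiler: A white bottle standing on the bench at the left, 50 diameter, 130 high, origin under it; leave it alone.
- bracket: A small aluminium angle bracket 60 x 50 x 44 on the bench's far side; leave it alone.

How it is judged:
By the outcome, as a careful person would: the job done as asked, in the order asked, and still so for the second after the job is handed in, with the robot touching nothing.
It also fails if it takes over 72 s, if anything falls off the work surface, if the arm or the gripper's body presses on something with over 40 N, if the wrist force passes 120 N, or if a joint passes its speed limit or range.

## Working session

There is one attempt and no reset: what is moved stays moved. The work goes in short steps, Python scripts to look and compute and a tool call to move; the robot and the scene stay as the last step left them, time stands still between calls to the robot, and variables do not carry over. Pictures are saved under pics/ and viewed, at most 10 in all, crops included, and the job is handed in when it is done.

Besides the shell and the picture viewer there is one more tool, called after "Request:" as a command line: name --argument value ..., lists and objects as JSON in quotes. jog_arm: Moves the arm, as the interface text tells. Its arguments: {"type":"object","properties":{"motion":{"type":"string"},"newtons":{"type":"number"}},"required":["motion"]}

```bash
mkdir -p pics; ls; python3 - <<'E'
from workcell import bot
import cv2,numpy as np
for n in("scene","side"):
    p,d=bot.camera(n);cv2.imwrite(f"pics/{n}0.png",p);np.save(f"{n}0.npy",d)
    c=bot.camera_params(n);print(n,c)
s=bot.observe();print(s)
E
```

```text
pics
scene {'fx': 405.8295811718249, 'fy': 405.8295811718249, 'cx': 312.3435371792135, 'cy': 203.67523373718032, 'rvec': array([ 2.24983236,  1.10135155, -0.39425983]), 'tvec': array([-0.38312766, -0.28838906,  1.20752306])}
side {'fx': 450.5582831924697, 'fy': 450.5582831924697, 'cx': 310.82337546729116, 'cy': 197.3082144494248, 'rvec': array([ 0.12771988, -2.91161986,  1.09205468]), 'tvec': array([0.55139507, 0.00799107, 1.08134886])}
{'clock': 0.1, 'qpos': array([-79.25219177,  30.77341402,  -0.25466576,  88.16401106,
         0.14956265,  61.15271902,  -4.07740429]), 'joint_velocities': array([-0.00807815, -0.02743211,  0.11036326, -0.12948408,  0.0440532 ,
       -0.03403013, -0.03935673]), 'effort': array([ 2.82285910e-03, -5.72079885e+01,  9.94065106e-01, -2.52231109e+01,
       -5.61285869e-02,  1.35119309e-02,  2.11899822e-05]), 'tcp_pos': array([0.163068  , 0.62864191, 0.23793071]), 'eef_rot': array([[-9.67998739e-01,  2.50954908e-01, -2.74334020e-04],
       [ 2.50955028e-01,  9.67997516e-01, -1.54338103e-03],
       [-1.21764394e-04, -1.56283639e-03, -9.99998771e-01]]), 'ft_force': array([-0.25735458,  0.06273308,  0.36611699]), 'ft_torque': array([-0.01291231, -0.07314673, -0.03246129]), 'grasp_force': 0.0, 'grip_width': 0.0882804793523147}
```

View pics/scene0.png

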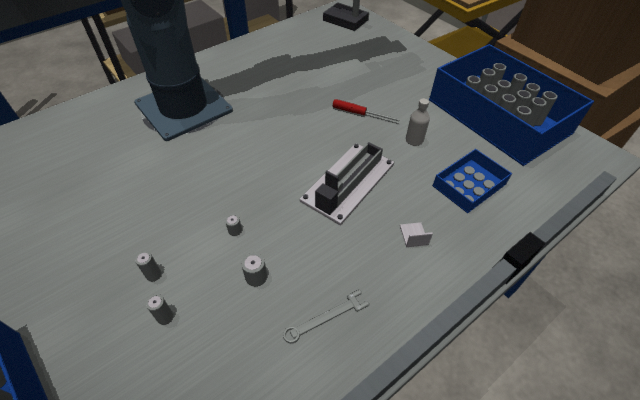

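View pics/side0.png

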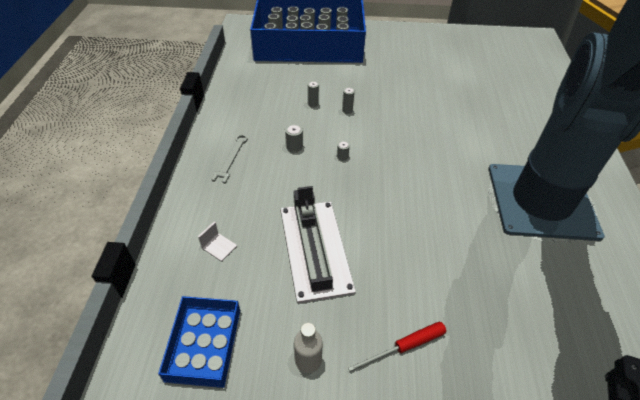

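The tall sleeves are at about (148,266) and (160,308) in scene, and (313,94) and (348,100) in side. The track is at (347,180) in scene, with the short sleeve at (233,225) and the fat one at (254,270). Next I'll measure from depth.

```bash
cat > h.py <<'E'
import cv2,numpy as np
from workcell import bot
def cam(n):
    c=bot.camera_params(n);R=cv2.Rodrigues(c['rvec'])[0];return c,R,np.asarray(c['tvec']).ravel()
def cloud(n,d):
    c,R,t=cam(n);v,u=np.mgrid[:400,:640]
    P=np.stack([(u-c['cx'])/c['fx']*d,(v-c['cy'])/c['fy']*d,d],-1)
    return (P-t)@R
def ray(n,u,v,z):
    c,R,t=cam(n);o=-R.T@t;r=R.T@np.array([(u-c['cx'])/c['fx'],(v-c['cy'])/c['fy'],1]);return o+r*(z-o[2])/r[2]
E
python3 - <<'E'
from h import *
for n in("scene","side"):
    d=np.load(n+"0.npy");W=cloud(n,d);z=W[...,2]
    m=((z>.02)&(z<.14)&(d>0)&(W[...,0]>.3)&(W[...,0]<.95)&(abs(W[...,1])<.6)).astype(np.uint8)
    k,l,st,ce=cv2.connectedComponentsWithStats(m)
    for i in range(1,k):
        if st[i,4]<40: continue
        Q=W[l==i];zt=np.percentile(Q[:,2],97);T=Q[Q[:,2]>zt-.006]
        print(n,ce[i].round(),st[i,4],"ztop",zt.round(3),"topmid",((T.min(0)+T.max(0))/2).round(3),"n",len(T))
# base plate rect
for n in("scene","side"):
    d=np.load(n+"0.npy");W=cloud(n,d);z=W[...,2]
    p=cv2.imread(f"pics/{n}0.png")
    hsv=cv2.cvtColor(p,cv2.COLOR_BGR2HSV)
    m=((z>.007)&(z<.12)&(d>0)&(W[...,0]>.4)&(W[...,0]<.9)&(W[...,1]>-.2)&(W[...,1]<.35)).astype(np.uint8)
    k,l,st,ce=cv2.connectedComponentsWithStats(m)
    i=1+np.argmax(st[1:,4]);Q=W[l==i];Q=Q[(Q[:,2]<.016)]
    print(n,ce[i],cv2.minAreaRect(Q[:,:2].astype(np.float32)))
a=cv2.imread("pics/scene0.png")[120:240,280:420];b=cv2.imread("pics/side0.png")[170:310,260:380]
a=cv2.resize(a,None,fx=3.5,fy=3.5);b=cv2.resize(b,(300,420)[:2]) if 0 else cv2.resize(b,None,fx=2.5,fy=3)
b=cv2.resize(b,(300,420));cv2.imwrite("pics/c1.png",np.hstack([a,b]))
E
```

```text
scene [487. 115.] 3621 ztop 0.11 topmid [0.597 0.589 0.109] n 412
scene [419. 121.] 652 ztop 0.13 topmid [0.522 0.433 0.128] n 61
scene [354. 106.] 116 ztop 0.027 topmid [0.332 0.38  0.025] n 100
scene [345. 178.] 1792 ztop 0.103 topmid [0.558 0.106 0.105] n 84
scene [472. 177.] 952 ztop 0.041 topmid [0.72  0.419 0.039] n 353
scene [472. 297.] 6492 ztop 0.081 topmid [0.925 0.3   0.079] n 661
scene [233. 222.] 220 ztop 0.044 topmid [ 0.482 -0.112  0.042] n 147
scene [420. 237.] 178 ztop 0.046 topmid [0.764 0.185 0.043] n 64
scene [147. 264.] 423 ztop 0.072 topmid [ 0.477 -0.305  0.07 ] n 190
scene [254. 267.] 577 ztop 0.062 topmid [ 0.613 -0.139  0.06 ] n 375
scene [158. 307.] 469 ztop 0.072 topmid [ 0.578 -0.327  0.07 ] n 238
scene [ 15. 368.] 1988 ztop 0.111 topmid [ 0.575 -0.555  0.109] n 275
side [307.  41.] 3261 ztop 0.109 topmid [ 0.614 -0.567  0.108] n 337
side [128. 237.] 9111 ztop 0.081 topmid [ 0.924 -0.     0.08 ] n 947
side [313.  91.] 209 ztop 0.072 topmid [ 0.576 -0.325  0.069] n 69
side [348.  98.] 215 ztop 0.071 topmid [ 0.476 -0.301  0.07 ] n 67
side [294. 135.] 366 ztop 0.062 topmid [ 0.61  -0.137  0.06 ] n 175
side [343. 148.] 156 ztop 0.044 topmid [ 0.481 -0.11   0.041] n 94
side [311. 237.] 1880 ztop 0.103 topmid [0.557 0.108 0.105] n 87
side [207. 232.] 172 ztop 0.045 topmid [0.763 0.187 0.043] n 62
side [198. 340.] 1392 ztop 0.042 topmid [0.719 0.42  0.04 ] n 614
side [308. 347.] 1059 ztop 0.131 topmid [0.521 0.434 0.129] n 166
side [414. 338.] 378 ztop 0.027 topmid [0.33  0.383 0.026] n 334
scene [347.52868962 181.24552976] ((0.5300319790840149, 0.18712720274925232), (0.12146218866109848, 0.2467799335718155), 15.44924545288086)
side [314.85775708 248.74722322] ((0.5283855199813843, 0.18952301144599915), (0.12062361091375351, 0.24685697257518768), 15.375394821166992)
```

View pics/c1.png

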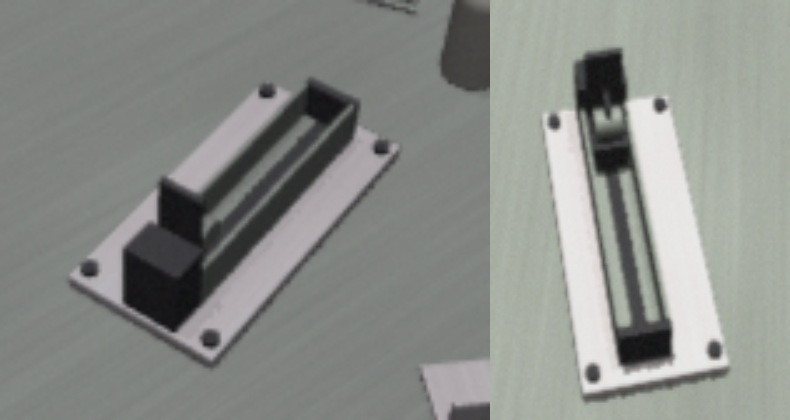

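Both views agree. Tall sleeves are at (0.477,-0.303) and (0.577,-0.326). The track is at (0.529,0.188) with yaw about 15.4° and its stop at the robot's -y end. Next I go over the track with the tool aligned to it.

Request:
jog_arm --motion "1 -0.9 -0.66 -0.15 0.167;1 -0.9 -0.66 -0.15 0.167;1 -0.9 -0.66 -0.15 0.167;1 -0.9 -0.66 -0.15 0.167;1 -0.9 -0.66 -0.15 0.167;1 -0.9 -0.66 -0.15 0.167;1 -0.9 -0.66 -0.15 0.167;1 -0.9 -0.66 -0.15 0.167;1 -0.9 -0.66 -0.15 0.167;1 -0.9 -0.66 -0.15 0.167;1 -0.9 -0.66 -0.15 0.167;1 -0.9 -0.66 -0.15 0.167"

```text
clock: 1.3
tcp_pos: [0.4443, 0.2844, 0.2983]
eef_rot: [[-0.266, 0.964, -0.001], [0.964, 0.266, -0.0], [0.0, -0.001, -1.0]]
ft_force: [-0.8, -0.8, -0.0]
grip_width: 0.0882
grasp_force: 0.0
```

Request:
jog_arm --motion "1 -0.33 0.13 0 0;1 -0.33 0.13 0 0;1 -0.33 0.13 0 0;1 -0.33 0.13 0 0;1 -0.33 0.13 0 0"

```text
clock: 1.8
tcp_pos: [0.5299, 0.1707, 0.2982]
eef_rot: [[-0.265, 0.964, -0.001], [0.964, 0.265, 0.0], [0.0, -0.001, -1.0]]
ft_force: [-0.3, 0.5, -0.1]
grip_width: 0.0881
grasp_force: 0.0
```

```bash
python3 - <<'E'
from h import *
s=bot.observe();c=bot.camera_params("wrist");p,d=bot.camera("wrist");np.save("w1.npy",d);cv2.imwrite("pics/w1.png",p)
np.savez("w1p.npz",**c);print(s['clock'],s['tcp_pos'],s['ft_force'],c)
W=cloud("wrist",d);z=W[...,2];R=s['eef_rot'];R=np.array([[.9641,-.2656],[.2656,.9641]]) # cols track x,y
L=(W[...,:2]-np.array([.529,.188]))@R
m=(d>0)&(z<.016)&(z>.008)&(abs(L[...,0])<.075)&(abs(L[...,1])<.14)
print("plate",m.sum(),cv2.minAreaRect(W[m][:,:2].astype(np.float32)))
for y0 in np.arange(-.06,.12,.02):
    k=(d>0)&(z>.042)&(z<.058)&(abs(L[...,1]-y0)<.01)&(abs(L[...,0])<.04)
    x=np.sort(L[k][:,0])
    if len(x)<10: continue
    lo=x[x<x.mean()];hi=x[x>=x.mean()];print(y0.round(2),len(x),lo.min().round(4),lo.max().round(4),hi.min().round(4),hi.max().round(4))
E
```

```text
1.8 [0.52993442 0.17067652 0.29817829] [-0.33524041  0.484929   -0.05640732] {'fx': 338.13276011713094, 'fy': 338.13276011713094, 'cx': 317.21841650226787, 'cy': 196.31961774900148, 'rvec': array([-2.78845704, -0.37652948, -0.06262203]), 'tvec': array([-0.55579934, -0.04203847,  0.45596489])}
plate 11161 ((0.5287678241729736, 0.18892163038253784), (0.12029917538166046, 0.24432867765426636), 15.384333610534668)
-0.06 325 -0.0144 0.0065 0.0075 0.0276
-0.04 151 -0.0143 0.0078 0.0089 0.0282
-0.02 119 -0.0142 -0.0117 0.0241 0.0277
0.0 117 -0.0141 -0.0116 0.0241 0.0282
0.02 119 -0.014 -0.0115 0.0241 0.0278
0.04 134 -0.0138 -0.0114 0.0241 0.0283
0.06 140 -0.0148 -0.0113 0.0242 0.0278
0.08 162 -0.0147 -0.0113 0.0242 0.0283
0.1 439 -0.0145 0.006 0.0069 0.0282
```

View pics/w1.png

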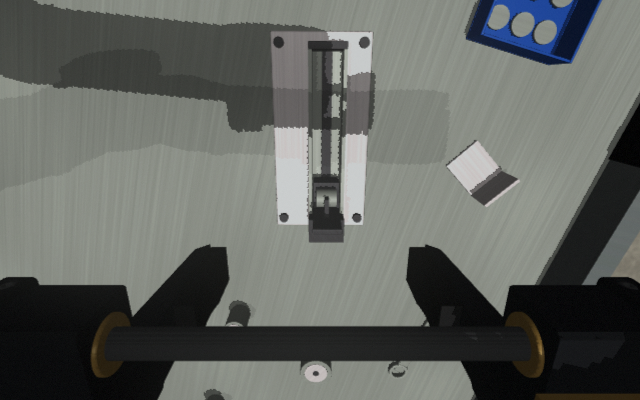

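Wall tops show inner edges at x -11.5 and +24 mm in the track frame, so the channel centre is about +6.5 mm. It is at column 327 in the picture, and the finger centre is at column 317. Next is sleeve A.

Request:
jog_arm --motion "1 -1 -0.4 0.2 0;1 -1 -0.4 0.2 0;1 -1 -0.4 0.2 0;1 -1 -0.4 0.2 0;1 -1 -0.4 0.2 0;1 -1 -0.4 0.2 0;1 -1 -0.4 0.2 0;1 -1 -0.4 0.2 0;1 -1 -0.4 0.2 0;1 -1 -0.4 0.2 0"

```text
clock: 2.85
tcp_pos: [0.4805, -0.2615, 0.218]
eef_rot: [[-0.261, 0.965, -0.002], [0.965, 0.261, -0.002], [-0.001, -0.002, -1.0]]
ft_force: [-0.4, 0.2, 0.3]
grip_width: 0.0882
grasp_force: 0.0
```

```bash
python3 - <<'E'
from h import *
s=bot.observe();p,d=bot.camera("wrist");cv2.imwrite("pics/w2.png",p)
W=cloud("wrist",d);z=W[...,2];m=((d>0)&(z>.060)&(z<.078)&(W[...,1]<-.25)&(W[...,1]>-.40)&(W[...,0]>.42)&(W[...,0]<.62)).astype(np.uint8)
k,l,st,ce=cv2.connectedComponentsWithStats(m);R=s['eef_rot'];print(s['tcp_pos'])
for i in range(1,k):
    if st[i,4]<60: continue
    Q=W[l==i];Q=Q[Q[:,2]>.067]
    if len(Q)<30: continue
    (cx,cy),r=cv2.minEnclosingCircle(Q[:,:2].astype(np.float32));print(ce[i],len(Q),cx,cy,r,(R.T@(np.array([cx,cy,.07])-s['tcp_pos']))/.4)
E
```

```text
[ 0.48054907 -0.26151365  0.21801659]
[301.15081967 219.30382514] 837 0.47760242223739624 -0.30252790451049805 0.01614053174853325 [-0.09659349 -0.03312017  0.37023137]
[393.351418   262.24660912] 705 0.5782024264335632 -0.32379406690597534 0.016522647812962532 [-0.21344981  0.19584125  0.36994595]
```

Request:
jog_arm --motion "1 -0.097 -0.034 0.1 0;1 -0.097 -0.034 0.22 0;1 -0.097 -0.034 0.34 0;1 -0.097 -0.034 0.44 0;1 -0.097 -0.034 0.46 0;1 -0.097 -0.034 0.46 0;1 -0.097 -0.034 0.46 0;-1 -0.097 -0.034 0.46 0;-1 -0.097 -0.034 0.46 0;-1 -0.097 -0.034 0.46 0;-1 -0.097 -0.034 0.46 0;-1 -0.097 -0.034 0.46 0;-1 -0.097 -0.034 0.46 0" --newtons 60

```text
clock: 4.2
tcp_pos: [0.4791, -0.2994, 0.0348]
eef_rot: [[-0.264, 0.964, 0.0], [0.964, 0.264, 0.0], [0.0, 0.0, -1.0]]
ft_force: [0.4, -0.3, -0.5]
grip_width: 0.0419
grasp_force: 0.0
```

Request:
jog_arm --motion "-1 0 0 0 0;-1 0 0 0 0;-1 0 0 0 0;-1 0 0 0 0;-1 0 0 0 0"

```text
clock: 4.7
tcp_pos: [0.4791, -0.2993, 0.0346]
eef_rot: [[-0.265, 0.964, -0.0], [0.964, 0.265, 0.0], [0.0, -0.0, -1.0]]
ft_force: [-0.5, -0.5, -1.0]
grip_width: 0.0305
grasp_force: 58.6
```

Request:
jog_arm --motion "-1 0 0 -0.05 0;-1 0 0 -0.15 0;-1 0 0 -0.25 0;-1 0.1 0.055 -0.25 0;-1 0.2 0.11 -0.25 0;-1 0.3 0.165 -0.25 0;-1 0.4 0.22 -0.25 0;-1 0.5 0.275 -0.25 0;-1 0.6 0.33 -0.25 0;-1 0.7 0.385 -0.25 0;-1 0.78 0.43 -0.25 0;-1 0.82 0.45 -0.22 0;-1 0.84 0.46 -0.205 0;-1 0.84 0.46 -0.205 0;-1 0.84 0.46 -0.205 0;-1 0.84 0.46 -0.205 0"

```text
clock: 6.3
tcp_pos: [0.5677, 0.0708, 0.117]
eef_rot: [[-0.261, 0.965, 0.0], [0.965, 0.261, -0.001], [-0.001, -0.0, -1.0]]
ft_force: [0.1, -0.9, -2.6]
grip_width: 0.0309
grasp_force: 58.6
```

```bash
python3 - <<'E'
from h import *
s=bot.observe();p,d=bot.camera("wrist");cv2.imwrite("pics/w3.png",p)
p2,d2=bot.camera("side");cv2.imwrite("pics/s3.png",p2)
def tr(x,y):
    v=np.array([x-.5288,y-.1889]);return [v@[.9641,.2656],v@[-.2656,.9641]]
print(s['clock'],s['tcp_pos'],tr(*s['tcp_pos'][:2]),s['ft_force'],s['grip_width'])
for n,dd in(("wrist",d),("side",d2)):
    W=cloud(n,dd);v=W[...,:2]-[.5288,.1889];L=np.stack([v@[.9641,.2656],v@[-.2656,.9641]],-1);z=W[...,2]
    k=(dd>0)&(z>.044)&(z<.056)&(abs(L[...,1]-.02)<.04)&(abs(L[...,0])<.04);x=L[k][:,0]
    if len(x)>10: print(n,"walls",[f(g).round(4) for g in(x[x<.006],x[x>.006]) for f in(np.min,np.max) if len(g)])
    k=(dd>0)&(z>.14)&(z<.156)&(abs(L[...,0])<.05)&(L[...,1]<-.09)&(L[...,1]>-.15)
    if k.sum()>10: print(n,"top",k.sum(),L[k].min(0),L[k].max(0),np.percentile(z[k],[5,95]))
cv2.imwrite("pics/v3.png",np.hstack([p[100:400,170:470],cv2.resize(p2[130:280,235:385],(300,300))]))
E
```

```text
6.3 [0.56767203 0.07079827 0.11700068] [np.float64(0.0061087072504854845), np.float64(-0.1241862861784145)] [ 0.05376948 -0.93671283 -2.60882892] 0.03091824750651584
wrist walls [np.float64(-0.0147), np.float64(-0.0105), np.float64(0.0242), np.float64(0.0285)]
wrist top 5875 [-0.02565498 -0.13348998] [ 0.03803518 -0.11267168] [0.14137713 0.15510917]
side walls [np.float64(-0.0154), np.float64(-0.0106), np.float64(0.0238), np.float64(0.0281)]
side top 245 [-0.02569891 -0.13936339] [ 0.03657191 -0.11023362] [0.14132817 0.15492473]
```

View pics/v3.png

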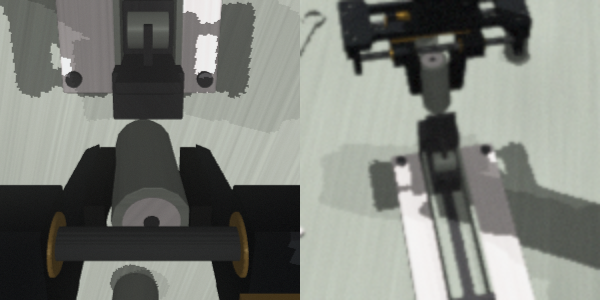

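The sleeve is held upright with its foot above the stop. The channel centre again measures about +6.6 mm, against +6.1 mm for the TCP. Next I push the follower back.

Request:
jog_arm --motion "-1 0.015 0.001 0.015 0;-1 0.03 0.001 0.015 0;-1 0.05 0.001 0.015 0;-1 0.07 0.001 0.015 0;-1 0.09 0.001 0.015 0;-1 0.11 0.001 0.015 0;-1 0.13 0.001 0.015 0;-1 0.148 0.001 0.015 0;-1 0.148 0.001 0.015 0;-1 0.148 0.001 0.015 0;-1 0.148 0.001 0.015 0"

```text
clock: 7.5
tcp_pos: [0.5527, 0.129, 0.1107]
eef_rot: [[-0.264, 0.965, 0.001], [0.965, 0.264, -0.003], [-0.003, 0.0, -1.0]]
ft_force: [1.3, -4.7, -5.4]
grip_width: 0.0308
grasp_force: 58.6
```

```bash
cat >> h.py <<'E'
def tr(x,y):
    v=np.array([x-.5288,y-.1889]);return np.array([v@[.9641,.2656],v@[-.2656,.9641]])
def st():
    s=bot.observe();print(s['clock'],s['tcp_pos'].round(4),"track",tr(*s['tcp_pos'][:2]).round(4),"F",s['ft_force'].round(1),"Ftrack",(np.array([[.9641,.2656],[-.2656,.9641]])@s['ft_force'][:2]).round(1),"T",s['ft_torque'].round(2),s['grip_width'].round(4));return s
E
python3 - <<'E'
from h import *
st()
p,d=bot.camera("side");cv2.imwrite("pics/s4.png",p)
p2,d2=bot.camera("wrist")
p3,d3=bot.camera("scene")
a=cv2.resize(p[130:280,235:385],(300,300));b=p2[100:400,170:470];c=cv2.resize(p3[110:230,275:395],(200,300)[:2]) 
c=cv2.resize(p3[120:220,300:380],(200,250));c=np.vstack([c,np.zeros((50,200,3),np.uint8)])
cv2.imwrite("pics/v4.png",np.hstack([b,a,c]))
E
```

```text
Traceback (most recent call last):
  File "h.py", line 14, in st
    s=bot.observe();print(s['clock'],s['tcp_pos'].round(4),"track",tr(*s['tcp_pos'][:2]).round(4),"F",s['ft_force'].round(1),"Ftrack",(np.array([[.9641,.2656],[-.2656,.9641]])@s['ft_force'][:2]).round(1),"T",s['ft_torque'].round(2),s['grip_width'].round(4));return s
                                                                                                                                                                                                                                        ^^^^^^^^^^^^^^^^^^^^^
AttributeError: 'float' object has no attribute 'round'
```

```bash
sed -i "s/s\['grip_width'\].round(4)/round(s['grip_width'],4)/" h.py
cat > look.py <<'E'
from h import *
import sys
st()
p,d=bot.camera("side");p2,d2=bot.camera("wrist")
a=cv2.resize(p[130:280,235:385],(450,450));b=cv2.resize(p2[150:400,190:440],(340,450));cv2.imwrite(sys.argv[1],np.hstack([b,a]))
E
python3 look.py pics/v4.png
```

```text
7.5 [0.5527 0.129  0.1107] track [ 0.0071 -0.0641] F [ 1.3 -4.7 -5.4] Ftrack [ 0.  -4.9] T [-1.31 -0.33  0.06] 0.0308
```

View pics/v4.png

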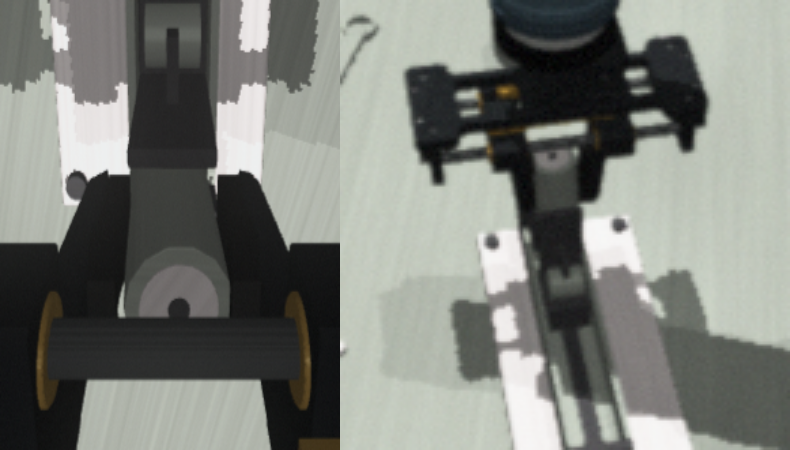

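The follower plate is back, and the sleeve sits in the gap with a spring force of about 5 N. Next I lower to just above the wall tops.

Request:
jog_arm --motion "-1 0 0 0.01 0;-1 0 0 0.02 0;-1 0 0 0.03 0;-1 0 0 0.04 0;-1 0 0 0.05 0;-1 0 0 0.055 0;-1 0 0 0.055 0"

```text
clock: 8.3
tcp_pos: [0.5534, 0.1288, 0.089]
eef_rot: [[-0.263, 0.965, 0.002], [0.965, 0.263, -0.002], [-0.003, 0.002, -1.0]]
ft_force: [3.4, -5.7, -4.3]
grip_width: 0.031
grasp_force: 58.6
```

Request:
jog_arm --motion "-1 0 -0.0025 0.005 0;-1 0 -0.0025 0.01 0;-1 0 -0.0025 0.015 0;-1 0 -0.0025 0.02 0;-1 0 -0.0025 0.02 0"

```text
clock: 8.8
tcp_pos: [0.5527, 0.1285, 0.0812]
eef_rot: [[-0.263, 0.965, 0.003], [0.965, 0.263, -0.002], [-0.003, 0.002, -1.0]]
ft_force: [3.3, -5.9, -2.6]
grip_width: 0.0308
grasp_force: 58.6
```

```bash
python3 -c "from h import *;st()"
```

```text
8.8 [0.5527 0.1285 0.0812] track [ 0.007  -0.0645] F [ 3.3 -5.9 -2.6] Ftrack [ 1.6 -6.6] T [-1.31 -0.46  0.02] 0.0308
```

Request:
jog_arm --motion "-1 0 0 0.005 0;-1 0 0 0.01 0;-1 0 0 0.015 0;-1 0 0 0.02 0;-1 0 0 0.025 0;-1 0 0 0.025 0"

```text
clock: 9.4
tcp_pos: [0.553, 0.1286, 0.0713]
eef_rot: [[-0.263, 0.965, 0.003], [0.965, 0.263, -0.002], [-0.003, 0.003, -1.0]]
ft_force: [2.8, -5.0, -2.6]
grip_width: 0.0311
grasp_force: 58.6
```

```bash
python3 -c "from h import *;st()"
```

```text
9.4 [0.553  0.1286 0.0713] track [ 0.0074 -0.0645] F [ 2.8 -5.  -2.6] Ftrack [ 1.4 -5.6] T [-1.23 -0.59 -0.01] 0.0311
```

Request:
jog_arm --motion "-1 0 0 0.01 0;-1 0 0 0.02 0;-1 0 0 0.03 0;-1 0 0 0.035 0;-1 0 0 0.038 0;-1 0 0 0.04 0;-1 0 0 0.042 0;-1 0 0 0.042 0"

```text
clock: 10.2
tcp_pos: [0.5531, 0.1286, 0.0547]
eef_rot: [[-0.263, 0.965, 0.003], [0.965, 0.263, -0.002], [-0.003, 0.003, -1.0]]
ft_force: [3.1, -5.6, -1.5]
grip_width: 0.0308
grasp_force: 58.6
```

```bash
python3 -c "from h import *;st()"
```

```text
10.2 [0.5531 0.1286 0.0547] track [ 0.0074 -0.0646] F [ 3.1 -5.6 -1.5] Ftrack [ 1.5 -6.2] T [-1.34 -0.5  -0.05] 0.0308
```

Request:
jog_arm --motion "-1 0 0 0.002 0;-1 0 0 0.003 0;-1 0 0 0.003 0;-1 0 0 0.003 0"

```text
clock: 10.6
tcp_pos: [0.5531, 0.1286, 0.0544]
eef_rot: [[-0.263, 0.965, 0.003], [0.965, 0.263, -0.002], [-0.002, 0.003, -1.0]]
ft_force: [0.3, -6.4, 9.7]
grip_width: 0.0311
grasp_force: 58.6
```

Request:
jog_arm --motion "-1 -0.003 0 0 0;-1 -0.005 0 0 0;-1 -0.005 0 0 0;0.3 -0.005 0 0 0;0.3 -0.005 0 0 0;0.3 -0.005 0 0 0;0.3 -0.005 0 0 0;0.3 -0.005 0 0 0"

```text
clock: 11.4
tcp_pos: [0.5519, 0.1286, 0.0526]
eef_rot: [[-0.265, 0.964, -0.0], [0.964, 0.265, 0.0], [0.0, -0.0, -1.0]]
ft_force: [-0.1, 0.2, 0.0]
grip_width: 0.0578
grasp_force: 0.0
```

```bash
python3 -c "from h import *;st()"
```

```text
11.4 [0.5519 0.1286 0.0526] track [ 0.0063 -0.0643] F [-0.1  0.2  0. ] Ftrack [-0.   0.2] T [-0.07  0.04 -0.06] 0.0578
```

Request:
jog_arm --motion "0.3 0 0 -0.05 0;0.3 0 0 -0.15 0;1 0 0 -0.27 0;1 -0.1 -0.02 -0.37 0;1 -0.22 -0.05 -0.4 0;1 -1 -0.23 -0.4 0;1 -1 -0.23 -0.4 0;1 -1 -0.23 -0.4 0;1 -1 -0.23 -0.4 0;1 -1 -0.23 -0.4 0;1 -1 -0.23 -0.4 0;1 -1 -0.23 -0.4 0;1 -1 -0.23 -0.4 0;1 -1 -0.23 -0.4 0;1 -1 -0.23 -0.4 0"

```text
clock: 12.9
tcp_pos: [0.5695, -0.2797, 0.2124]
eef_rot: [[-0.267, 0.964, -0.0], [0.964, 0.267, 0.002], [0.002, 0.0, -1.0]]
ft_force: [-0.1, 0.5, 0.2]
grip_width: 0.0884
grasp_force: 0.0
```

```bash
python3 - <<'E'
from h import *
s=st();p,d=bot.camera("wrist")
W=cloud("wrist",d);z=W[...,2];m=((d>0)&(z>.060)&(z<.078)&(W[...,1]<-.25)&(W[...,1]>-.40)&(W[...,0]>.42)&(W[...,0]<.62)).astype(np.uint8)
k,l,stt,ce=cv2.connectedComponentsWithStats(m);R=s['eef_rot']
for i in range(1,k):
    Q=W[l==i];Q=Q[Q[:,2]>.067]
    if len(Q)<60: continue
    (cx,cy),r=cv2.minEnclosingCircle(Q[:,:2].astype(np.float32));print(ce[i],len(Q),cx,cy,r,(R.T@(np.array([cx,cy,.0345])-s['tcp_pos']))/.4)
p,d=bot.camera("side");p3,d3=bot.camera("scene")
for n,dd in(("side",d),("scene",d3)):
    W=cloud(n,dd);v=W[...,:2]-[.5288,.1889];L=np.stack([v@[.9641,.2656],v@[-.2656,.9641]],-1);z=W[...,2]
    k=(dd>0)&(z>.078)&(abs(L[...,0])<.04)&(L[...,1]<0)&(L[...,1]>-.12)
    print(n,k.sum(),[(zz,((z>zz)&(z<zz+.008)&k).sum(),L[(z>zz)&(z<zz+.008)&k].mean(0).round(4),np.ptp(L[(z>zz)&(z<zz+.008)&k],axis=0).round(3)) for zz in(.086,.104)])
cv2.imwrite("pics/v5.png",np.hstack([cv2.resize(p[170:310,250:380],(390,420)),cv2.resize(p3[120:230,290:400],(400,420))]))
E
```

```text
12.9 [ 0.5695 -0.2797  0.2124] track [-0.0852 -0.4626] F [-0.1  0.5  0.2] Ftrack [0.1 0.5] T [-0.11  0.03  0.02] 0.0884
[312.33972311 227.94355698] 851 0.577635645866394 -0.327023446559906 0.016164125874638557 [-0.12018462 -0.01206819  0.44452288]
side 251 [(0.086, np.int64(102), array([ 0.009 , -0.0699]), array([0.031, 0.039])), (0.104, np.int64(60), array([ 0.0058, -0.0537]), array([0.031, 0.009]))]
scene 288 [(0.086, np.int64(159), array([ 0.0096, -0.0736]), array([0.032, 0.035])), (0.104, np.int64(49), array([ 0.0073, -0.0576]), array([0.03 , 0.007]))]
```

View pics/v5.png

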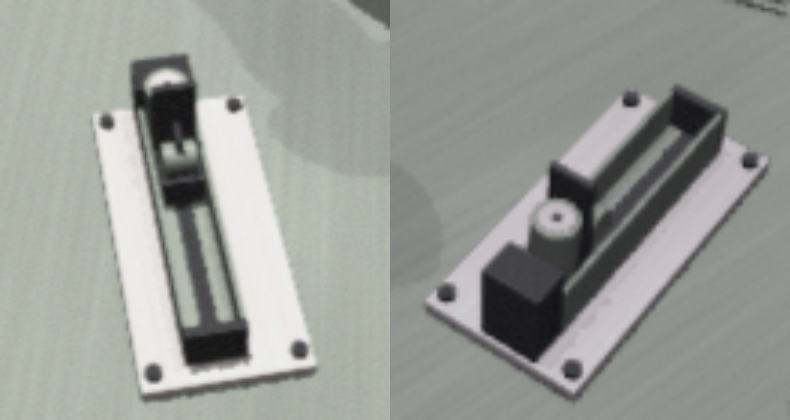

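Sleeve A is upright between the stop and the plate, with the follower at about 0.032. Next is sleeve B.

Request:
jog_arm --motion "1 -0.124 -0.012 0.1 0;1 -0.124 -0.012 0.2 0;1 -0.124 -0.012 0.32 0;1 -0.124 -0.012 0.42 0;1 -0.124 -0.012 0.445 0;1 -0.124 -0.012 0.445 0;1 -0.124 -0.012 0.445 0;-1 -0.124 -0.012 0.445 0;-1 -0.124 -0.012 0.445 0;-1 -0.124 -0.012 0.445 0;-1 -0.124 -0.012 0.445 0;-1 -0.124 -0.012 0.445 0;-1 -0.124 -0.012 0.445 0;-1 -0.124 -0.012 0.445 0;-1 -0.124 -0.012 0.445 0;-1 -0.124 -0.012 0.445 0;-1 -0.124 -0.012 0.445 0;-1 -0.124 -0.012 0.445 0" --newtons 60

```text
clock: 14.85
tcp_pos: [0.5777, -0.3308, 0.0347]
eef_rot: [[-0.265, 0.964, 0.0], [0.964, 0.265, 0.0], [0.0, 0.0, -1.0]]
ft_force: [0.9, 0.0, 0.0]
grip_width: 0.0307
grasp_force: 59.9
```

```bash
python3 -c "from h import *;st()"
```

```text
14.85 [ 0.5777 -0.3308  0.0347] track [-0.0909 -0.514 ] F [0.9 0.  0. ] Ftrack [ 0.9 -0.2] T [-0.02 -0.18 -0.02] 0.0307
```

Request:
jog_arm --motion "-1 0 0 -0.05 0;-1 0 0 -0.15 0;-1 0 0 -0.26 0;-1 0.1 0.024 -0.27 0;-1 0.2 0.048 -0.27 0;-1 0.3 0.073 -0.27 0;-1 0.4 0.098 -0.27 0;-1 0.5 0.122 -0.27 0;-1 0.6 0.146 -0.27 0;-1 0.7 0.17 -0.27 0;-1 0.8 0.195 -0.27 0;-1 0.9 0.22 -0.27 0;-1 0.95 0.232 -0.27 0;-1 0.98 0.244 -0.26 0;-1 1 0.244 -0.25 0;-1 1 0.244 -0.25 0;-1 1 0.244 -0.25 0"

```text
clock: 16.55
tcp_pos: [0.5658, 0.0789, 0.1348]
eef_rot: [[-0.263, 0.965, -0.0], [0.965, 0.263, -0.001], [-0.001, -0.001, -1.0]]
ft_force: [-0.6, 0.2, -1.9]
grip_width: 0.0307
grasp_force: 59.9
```

```bash
python3 -c "from h import *;st()"
```

```text
16.55 [0.5658 0.0789 0.1348] track [ 0.0064 -0.1159] F [-0.6  0.2 -1.9] Ftrack [-0.5  0.4] T [-0.09  0.07 -0.02] 0.0307
```

Request:
jog_arm --motion "-1 0.01 0 0.016 0;-1 0.03 0 0.016 0;-1 0.05 0 0.016 0;-1 0.07 0 0.016 0;-1 0.09 0 0.016 0;-1 0.11 0 0.016 0;-1 0.13 0 0.016 0;-1 0.15 0 0.016 0;-1 0.165 0 0.016 0;-1 0.18 0 0.016 0;-1 0.193 0 0.016 0;-1 0.193 0 0.016 0;-1 0.193 0 0.016 0"

```text
clock: 17.85
tcp_pos: [0.5463, 0.1527, 0.1287]
eef_rot: [[-0.263, 0.965, 0.002], [0.965, 0.263, -0.003], [-0.004, 0.001, -1.0]]
ft_force: [0.6, -7.4, -1.4]
grip_width: 0.0309
grasp_force: 59.9
```

```bash
python3 look.py pics/v6.png
```

```text
17.85 [0.5463 0.1527 0.1287] track [ 0.0072 -0.0395] F [ 0.6 -7.4 -1.4] Ftrack [-1.4 -7.2] T [-1.7  -0.43 -0.03] 0.0309
```

View pics/v6.png

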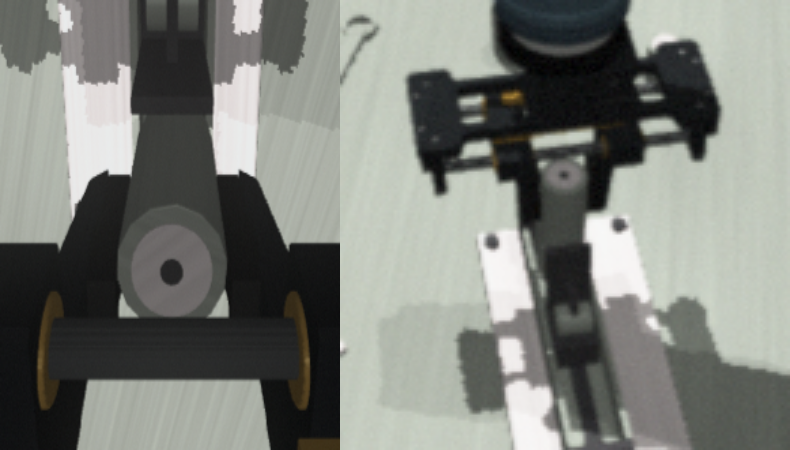

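The follower is back and the sleeve is upright above the gap, about 1 mm past contact with sleeve A. I add 1.5 mm, then lower.

Request:
jog_arm --motion "-1 0.004 0 0 0;-1 0.004 0 0 0;-1 0.004 0 0.005 0;-1 0.004 0 0.01 0;-1 0.004 0 0.015 0;-1 0.004 0 0.02 0;-1 0.004 0 0.025 0;-1 0.004 0 0.025 0"

```text
clock: 18.75
tcp_pos: [0.5466, 0.154, 0.119]
eef_rot: [[-0.262, 0.965, 0.003], [0.965, 0.262, -0.003], [-0.004, 0.002, -1.0]]
ft_force: [3.7, -7.2, -0.2]
grip_width: 0.0306
grasp_force: 59.9
```

```bash
python3 -c "from h import *;st()"
```

```text
18.75 [0.5466 0.154  0.119 ] track [ 0.0079 -0.0384] F [ 3.7 -7.2 -0.2] Ftrack [ 1.6 -7.9] T [-1.71 -0.62 -0.02] 0.0306
```

Request:
jog_arm --motion "-1 0 -0.003 0.01 0;-1 0 -0.003 0.02 0;-1 0 -0.003 0.03 0;-1 0 -0.003 0.04 0;-1 0 -0.003 0.05 0;-1 0 -0.003 0.06 0;-1 0 -0.003 0.07 0;-1 0 -0.003 0.078 0;-1 0 -0.003 0.078 0"

```text
clock: 19.65
tcp_pos: [0.5453, 0.1537, 0.0874]
eef_rot: [[-0.262, 0.965, 0.003], [0.965, 0.262, -0.003], [-0.004, 0.002, -1.0]]
ft_force: [3.3, -7.5, -2.9]
grip_width: 0.0308
grasp_force: 59.9
```

```bash
python3 -c "from h import *;st()"
```

```text
19.65 [0.5453 0.1537 0.0874] track [ 0.0066 -0.0384] F [ 3.3 -7.5 -2.9] Ftrack [ 1.2 -8.1] T [-1.59 -0.7  -0.05] 0.0308
```

Request:
jog_arm --motion "-1 0 0.001 0.004 0;-1 0 0.001 0.008 0;-1 0 0.001 0.012 0;-1 0 0.001 0.016 0;-1 0 0.001 0.02 0;-1 0 0.001 0.02 0"

```text
clock: 20.25
tcp_pos: [0.5459, 0.1537, 0.0797]
eef_rot: [[-0.262, 0.965, 0.003], [0.965, 0.262, -0.003], [-0.004, 0.002, -1.0]]
ft_force: [2.6, -7.4, -0.5]
grip_width: 0.0307
grasp_force: 59.9
```

```bash
python3 -c "from h import *;st()"
```

```text
20.25 [0.5459 0.1537 0.0797] track [ 0.0071 -0.0385] F [ 2.6 -7.4 -0.5] Ftrack [ 0.5 -7.8] T [-1.56 -0.64 -0.05] 0.0307
```

Request:
jog_arm --motion "-1 0 0 0.01 0;-1 0 0 0.02 0;-1 0 0 0.03 0;-1 0 0 0.04 0;-1 0 0 0.05 0;-1 0 0 0.056 0;-1 0 0 0.06 0;-1 0 0 0.062 0;-1 0 0 0.064 0;-1 0 0 0.065 0;-1 0 0 0.065 0"

```text
clock: 21.35
tcp_pos: [0.546, 0.1537, 0.0546]
eef_rot: [[-0.262, 0.965, 0.003], [0.965, 0.262, -0.003], [-0.003, 0.002, -1.0]]
ft_force: [0.4, -7.6, 7.9]
grip_width: 0.0308
grasp_force: 59.9
```

```bash
python3 -c "from h import *;st()"
```

```text
21.35 [0.546  0.1537 0.0546] track [ 0.0072 -0.0385] F [ 0.4 -7.6  7.9] Ftrack [-1.6 -7.5] T [-1.64  0.23  0.06] 0.0308
```

On the floor with about 10 N. Now ease back to sleeve A, release and rise.

Request:
jog_arm --motion "-1 -0.003 0 0 0;-1 -0.005 0 0 0;-1 -0.005 0 0 0;0.3 -0.005 0 0 0;0.3 -0.005 0 0 0;0.3 -0.005 0 0 0;0.3 -0.005 0 0 0;0.3 -0.005 0 0 0;0.3 -0.005 0 -0.05 0;0.3 -0.005 0 -0.15 0;0.3 -0.005 0 -0.25 0;0.3 -0.1 -0.1 -0.35 0;0.3 -0.3 -0.2 -0.35 0;0.3 -0.5 -0.2 -0.35 0;0.3 -0.5 -0.2 -0.35 0;0.3 -0.5 -0.2 -0.35 0;0.3 -0.5 -0.2 -0.35 0"

```text
clock: 23.05
tcp_pos: [0.5198, -0.0629, 0.1939]
eef_rot: [[-0.257, 0.966, 0.001], [0.966, 0.257, -0.002], [-0.002, 0.001, -1.0]]
ft_force: [-0.2, 0.2, -0.0]
grip_width: 0.0577
grasp_force: 0.0
```

```bash
python3 - <<'E'
from h import *
s=st()
p,d=bot.camera("side");p3,d3=bot.camera("scene")
for n,dd in(("side",d),("scene",d3)):
    W=cloud(n,dd);v=W[...,:2]-[.5288,.1889];L=np.stack([v@[.9641,.2656],v@[-.2656,.9641]],-1);z=W[...,2]
    for lo,hi,a,b in((-.085,-.054,.078,.1),(-.052,-.028,.078,.1),(-.06,0,.103,.115)):
        k=(dd>0)&(z>a)&(z<b)&(abs(L[...,0])<.04)&(L[...,1]<hi)&(L[...,1]>lo)
        print(n,k.sum(),L[k].mean(0).round(4),np.percentile(z[k],[10,50,90]).round(4))
cv2.imwrite("pics/v7.png",np.hstack([cv2.resize(p[170:310,250:380],(390,420)),cv2.resize(p3[120:230,290:400],(400,420))]))
E
```

```text
23.05 [ 0.5198 -0.0629  0.1939] track [-0.0755 -0.2404] F [-0.2  0.2 -0. ] Ftrack [-0.2  0.3] T [-0.04  0.05 -0.02] 0.0577
side 155 [ 0.0061 -0.0699] [0.0872 0.09   0.0917]
side 51 [ 0.0071 -0.0461] [0.0883 0.0902 0.0922]
side 66 [ 0.0065 -0.0216] [0.1048 0.1087 0.1106]
scene 143 [ 0.0085 -0.0707] [0.0826 0.09   0.092 ]
scene 114 [ 0.0092 -0.0409] [0.084  0.0903 0.0921]
scene 54 [ 0.0073 -0.0255] [0.104  0.1084 0.1111]
```

View pics/v7.png

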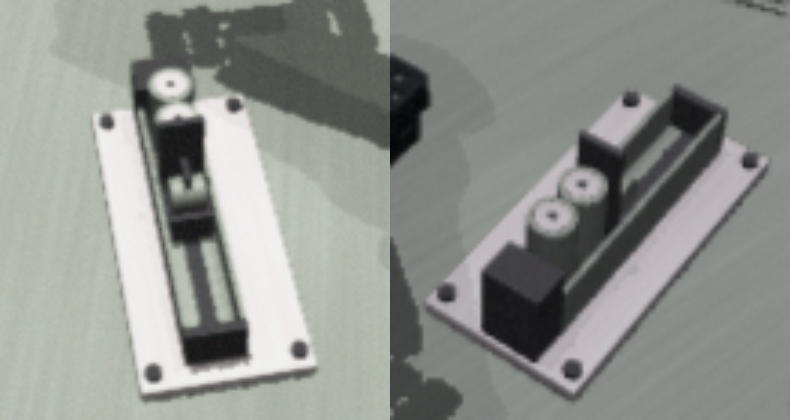

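Both sleeves stand upright in one row. Their tops are at 90 mm (home), and the follower is at about 0.064.

```bash
python3 -c "from workcell import bot;print(bot.sign_off())"
```

```text
the job is handed in; nothing more can be done
None
```

Both tall sleeves are loaded upright, fully home and clamped in one row in the feed track; the other bench things were left alone, and the job was handed in at about 23 s of the 72 s allowed.

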